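# Return the empty thread bin on the flow rack

### The job

One of the three front bins in the flow rack is empty: lift it out over its front stop so that the full bins behind it roll down to the front, then set it down (do not drop it) on the return lane on top of the rack, lengthwise between the guides, and let it roll away to the stop at the back. Leave the other two front bins and everything else on the table where they are.

Things in the scene. Friction and masses are not known exactly. Their poses are not given: they have to be found in the camera images.
- rack: Bench-top gravity flow rack of aluminium profile, fixed, 0.45 m wide, uprights at y = +-0.21 m. Origin: on the table under the middle of the front stops; x runs level from front to back, y along the front, z up. The front faces half towards the robot, half to its right. Three roller lanes at y = +0.12, 0, -0.12 m climb 7 degrees to the back, so bins roll to the front.
- stop (a point): Middle lane's front end: point on the roller surface at the yellow stop plate, 50 mm above the table (the other lanes are alike, 120 mm to each side). The plate, 4 mm thick, stands 12 mm above the rollers. Side guides stand 10 mm above the rollers, 76 mm apart.
- front_rail (a point): Lower front edge, at mid-width, of the upper cross rail (30 x 30 mm) that spans the rack above the lanes: 1 to 31 mm behind the stops, 186 to 216 mm above the table. It overhangs the front end of each front bin, so a gripper cannot come straight down on one: it must lean (about 40 degrees), fingers pointing down and to the back of the rack, in under the rail.
- return_lane: Return lane for empties, fixed on top of the rack somewhere along the upper rails, axes parallel to the rack's. Origin: its front (entry) end, on the roller surface, mid-width. The rollers fall 7 degrees to the back (+x), so a bin set there rolls to the back. Guides 76 mm apart, 10 mm above the rollers; at the entry 33 mm long red guides flare out to 92 mm.
- return_set (a point): Point on the return lane's roller surface, mid-width, 50 mm in from its entry: a bin set down with the middle of its floor here, lying along the falling lane (7 degrees, back end lower), stands wholly on the rollers. The red end stop is 302 mm from the entry; a bin against it has its middle 252 mm from the entry.
- empty_bin: The one empty bin, blue plastic, at the front of one of the lanes, against its stop, leaning 7 degrees with the lane: 100 mm long (x), 64 wide (y), 55 high (z), walls 3 mm, front wall (-x, at the stop) only 32 mm, side walls the full 55; 0.07 to 0.12 kg. Origin: under the middle of its floor. Grip it across its width, from outside, on the side walls.
- front_a: Front bin of another lane. Same blue bin as empty_bin (100 x 64 x 55 mm, origin under its middle) but full of six thread spools (reaching 7 mm below the rim), 0.2 to 0.4 kg.
- front_b: Front bin of the remaining lane. Same blue bin as empty_bin (100 x 64 x 55 mm, origin under its middle) but full of six thread spools (reaching 7 mm below the rim), 0.2 to 0.4 kg.
- next_l: Second bin in the +y lane. Same blue bin as empty_bin (100 x 64 x 55 mm, origin under its middle) but full of six thread spools (reaching 7 mm below the rim), 0.2 to 0.4 kg.
- next_c: Second bin in the middle lane. Same blue bin as empty_bin (100 x 64 x 55 mm, origin under its middle) but full of six thread spools (reaching 7 mm below the rim), 0.2 to 0.4 kg.
- next_r: Second bin in the -y lane. Same blue bin as empty_bin (100 x 64 x 55 mm, origin under its middle) but full of six thread spools (reaching 7 mm below the rim), 0.2 to 0.4 kg.
- last_l: Third bin in the +y lane (the other lanes hold two). Same blue bin as empty_bin (100 x 64 x 55 mm, origin under its middle) but full of six thread spools (reaching 7 mm below the rim), 0.2 to 0.4 kg.
- tape_dispenser: Beige desk tape dispenser, 150 x 60 x 85 mm, left of the robot; origin under its middle. Not to be disturbed.
- clear_box: Clear open plastic box, 200 x 140 x 100 mm, left of the rack; origin under its middle. Not to be disturbed.
- weight_a: Steel pattern weight, 68 mm across, 42 mm high, right of the robot; origin under its middle. Not to be disturbed.

How it is judged:
By the outcome, as a careful person would: the job done as asked, in the order asked, and still so for the second after the job is handed in, with the robot touching nothing.
It also fails if it takes over 45 s, if anything falls off the work surface, if the arm or the gripper's body presses on something with over 40 N, if the wrist force passes 120 N, or if a joint passes its speed limit or range.

### The arm

A 6-joint arm with a two-finger parallel gripper is mounted at the origin on the work surface. World frame = base frame: x ahead of the robot, y to its left, z up, the work surface at z = 0. Lengths are in m, angles in rad, forces in N, time in s.
With the tool pointing down it reaches from about 0.3 to 0.875 m from the base axis. Payload 4.2 kg.
Tool frame: the origin (TCP) lies on the mounting face of the last link; the fingertips stand 173 mm ahead of it and the grasp point (between the pads) lies 155 mm ahead of it (ctrl.grip_depth is the distance from the TCP to the grasp point, in m); z points along the fingers, y is the line along which they close (so a half turn about z gives the same grasp; the last joint's range is limited). The gripper opens to 85 mm and grips with 20 to 120 N. Pads are 22 mm wide; open, the fingers measure 114 mm over their backs; the gripper's body (76 mm by 85 mm) begins 54 mm behind the grasp point. The pads swing forward as they close: fully open they stand 13 mm farther back than shut.
Start: joints at [1.126, 0.32, 1.565, -0, 1.257, -0.02], TCP at [0.237, 0.524, 0.405] pointing down, gripper open.
Joint ranges: [-3.11, 3.11], [-0.84, 2.01], [0.21, 2.61], [-1.34, 4.49], [0.05, 2.63], [-2.56, 2.56]. Speed limits (rad/s): [2.57, 2.57, 3.14, 3.14, 3.14, 3.14].

### API

Orientations are given as a unit quaternion [x, y, z, w].
In Python, from workcell import ctrl, vision, workorder, finder gives the robot as it stands.
- The arm moves only by the tool arm_command, never from a script. Its argument "deltas" is a list of rows, each a list of 2 entries, a list of its own where there are three numbers: the shift along the tool's x, y, z in mm, then the turn about the tool's z in degrees. In form: [[[tx, ty, tz], yaw], ...]. A call has 1 to 10 rows; each row shifts and turns the commanded pose from where the row before left it, along the tool's axes as they then stand; what a row does not reach is not made up. A row lasts 1/8 s, in which the tool goes at most 62.5 mm and 10.7 degrees, less where a joint would pass 70% of its speed; a pose out of reach is approached as far as the arm can. A call with a gripper value outside its range is refused whole. "gripper" is the opening in per cent of the stroke, from 0 (shut) to 100 (fully open), set as the call begins (left out, the last holds). The fingers move at their own pace and stop on an object; the grip force is fixed at half the most. Time passes only in rows, so rows that do not move let the fingers close. It gives the time, the measured TCP pose, the force, the opening and the grip force at its end, in the units of the state.
- ctrl.sense(): the state, without advancing time (a new reading comes with each control period).
- vision.get_image(name): name is "side" or "top" or "wrist"; returns a dict with "image" (400x640x3 uint8, red, green, blue), "fovy" (degrees; the focal length in pixels is half the picture's height over the tangent of half this angle, whatever the lens; pixels are square), "cx", "cy" (the principal point, pixels), "R" (3x3) and "t" (3): a world point X has camera coordinates R X + t; the wrist camera has in their place "hand_eye" (4x4, takes a point from camera to tool coordinates, whose origin is the TCP and whose axes are the flange's). Camera axes: x right, y down, z forward; pixel columns grow to the right and rows downward; lengths in m; the calibration is good to about 2 mm. A picture is of the moment at which its call begins: read the wrist's pose just before it. There is no depth.
- workorder.hand_in(): hands the job in; it is judged then, once.
Trained networks look in the newest picture that a camera, given by its name, has taken for a name from the list of things; names that differ only in an ending like _2 or _b are one class to them, and where a whole thing is asked for, a point or a joint stands for the part that bears it (a point fixed in the world has none). Each returns a list of dicts, best first, with "conf" (0 to 1); they miss things now and then, are a little off and sometimes report something else, mostly with a low value. They report only what shows in the picture. A call takes as long as a camera call.
- finder.boxes_of(thing, camera): "location" ([column, row] as shares, 0 to 1, of the picture: columns of its width, rows of its height, amid what is visible of it).
- finder.landmark_of(thing, camera): "location" ([column, row] as shares, 0 to 1, of the picture: columns of its width, rows of its height: a listed point, or the origin of a listed thing).
The state is a dict: "time_s": time; "qpos": joint angles; "dq": joint speeds; "joint_efforts": joint torques, N m; "eef_pos": TCP position; "eef_rot": TCP orientation; "force": force on the tool from outside, world axes, zero at the start; "wrist_torque": the same for the moment, N m; "width": opening from 0.0 (shut) to 1.0 (fully open); "finger_force": force on a finger pad.
Only numpy, scipy, OpenCV 4.12 (cv2) and the standard library are available. Lean on these libraries where they do the work, as an engineer would, in place of code of your own. Each camera call takes 0.05 s, during which the arm holds its last target. There are 200 camera calls.

## Working session

There is one attempt and no reset: what is moved stays moved. The work goes in short steps, Python scripts to look and compute and a tool call to move; the robot and the scene stay as the last step left them, time stands still between calls to the robot, and variables do not carry over. Pictures are saved under pics/ and viewed, at most 12 in all, crops included, and the job is handed in when it is done.

Besides the shell and the picture viewer there is one more tool, called after "Emit:" by a JSON object that holds its "method" and its "body". arm_command: Moves the arm, as the interface text tells. Its arguments: {"type":"object","properties":{"deltas":{"type":"array","items":{"type":"array"}},"gripper":{"type":"number"}},"required":["deltas"]}

```bash
ls; mkdir -p pics; python3 - <<'E'
from workcell import ctrl, vision, workorder, finder
import cv2, numpy as np, json
s=ctrl.sense(); print({k:np.round(v,3).tolist() for k,v in s.items()}, ctrl.grip_depth)
for n in ['side','top']:
    d=vision.get_image(n); cv2.imwrite(f'pics/{n}0.png',d['image'][:,:,::-1])
    print(n,d['fovy'],d['cx'],d['cy'],np.round(d['R'],4).tolist(),np.round(d['t'],4).tolist())
    for th in ['rack','stop','front_rail','return_lane','return_set','empty_bin','front_a','next_l','clear_box','tape_dispenser','weight_a']:
        r=finder.landmark_of(th,n); print(th,[(np.round(np.array(q['location'])*[640,400],1).tolist(),round(q['conf'],2)) for q in r[:6]])
E
```

```text
pics
{'time_s': 0.0, 'qpos': [1.126, 0.32, 1.566, 0.0, 1.257, -0.02], 'dq': [-0.002, -0.001, 0.0, 0.002, 0.001, 0.001], 'joint_efforts': [0.003, -41.552, -23.417, 0.0, 0.008, -0.0], 'eef_pos': [0.237, 0.524, 0.404], 'eef_rot': [0.211, 0.978, -0.001, -0.0], 'force': [1.148, 0.508, 0.564], 'wrist_torque': [0.025, -0.022, -0.011], 'finger_force': 0.0, 'width': 1.0} 0.1547
side 44.166679553329054 316.3381203051371 200.7148368130149 [[-0.0705, -0.9974, 0.0127], [-0.6816, 0.0389, -0.7307], [0.7283, -0.0602, -0.6826]] [0.1477, 0.4603, 1.3979]
rack [([355.5, 228.1], 0.82)]
stop [([357.6, 217.9], 0.88)]
front_rail [([360.8, 189.0], 0.76)]
return_lane [([366.9, 168.5], 0.8)]
return_set [([357.7, 167.9], 0.9)]
empty_bin [([344.4, 213.2], 0.71)]
front_a [([327.7, 226.5], 0.64), ([361.4, 192.3], 0.53)]
next_l [([322.8, 196.8], 0.66), ([342.6, 181.0], 0.51), ([328.6, 229.5], 0.4)]
clear_box [([182.0, 246.5], 0.59)]
tape_dispenser [([229.3, 289.3], 0.95), ([464.8, 277.3], 0.38)]
weight_a [([465.2, 277.0], 0.88)]
top 55.94090229194314 316.27537856260767 201.71462065827123 [[-0.0126, -0.9998, -0.0182], [-0.9993, 0.0132, -0.0354], [0.0356, 0.0177, -0.9992]] [0.1312, 0.4788, 1.2635]
rack [([352.2, 129.8], 0.71)]
stop [([366.8, 188.6], 0.78)]
front_rail [([371.8, 180.9], 0.89), ([382.1, 172.5], 0.33)]
return_lane [([379.8, 173.4], 0.67), ([235.4, 259.1], 0.24)]
return_set [([364.1, 160.3], 0.94)]
empty_bin [([355.1, 179.6], 0.79), ([378.4, 149.8], 0.33)]
front_a [([379.8, 150.3], 0.87), ([335.6, 209.4], 0.83)]
next_l [([325.5, 157.4], 0.96), ([310.5, 185.5], 0.66), ([355.8, 132.4], 0.63)]
clear_box [([182.1, 195.5], 0.78), ([366.3, 186.0], 0.53)]
tape_dispenser [([236.7, 259.8], 0.75)]
weight_a [([462.6, 253.4], 0.54)]
```

```bash
python3 - <<'E'
import cv2,numpy as np
a=cv2.imread('pics/side0.png')[110:310,130:490]; b=cv2.imread('pics/top0.png')[80:290,150:490]
cv2.imwrite('pics/sc.png',cv2.resize(a,(800,444),interpolation=cv2.INTER_CUBIC)); cv2.imwrite('pics/tc.png',cv2.resize(b,(800,494),interpolation=cv2.INTER_CUBIC))
E
cat > h.py <<'E'
import numpy as np
from workcell import ctrl, vision, finder
from scipy.spatial.transform import Rotation as Ro
def cam(n):
    s=ctrl.sense(); d=vision.get_image(n)
    f=200/np.tan(np.radians(d['fovy']/2)); K=np.array([[f,0,d['cx']],[0,f,d['cy']],[0,0,1]])
    if 'R' in d: R,t=np.array(d['R']),np.array(d['t'])
    else:
        T=np.eye(4);T[:3,:3]=Ro.from_quat(s['eef_rot']).as_matrix();T[:3,3]=s['eef_pos']
        M=np.linalg.inv(T@np.array(d['hand_eye']));R,t=M[:3,:3],M[:3,3]
    return d['image'],K,R,t
def proj(c,X):
    _,K,R,t=c; p=(np.atleast_2d(X)@R.T+t)@K.T; return p[:,:2]/p[:,2:]
def tri(cs,ps):
    A=[];b=[]
    for (_,K,R,t),p in zip(cs,ps):
        d=R.T@np.linalg.inv(K)@np.r_[p,1];d/=np.linalg.norm(d);P=np.eye(3)-np.outer(d,d);A.append(P);b.append(P@(-R.T@t))
    X=np.linalg.lstsq(np.vstack(A),np.hstack(b),rcond=None)[0]
    return X
E
python3 - <<'E'
from h import *
cs=[cam('side'),cam('top')]
for n,a,b in [('stop',[357.6,217.9],[366.8,188.6]),('rail',[360.8,189],[371.8,180.9]),('rl',[366.9,168.5],[379.8,173.4]),('rs',[357.7,167.9],[364.1,160.3]),('empty',[344.4,213.2],[355.1,179.6]),('rack',[355.5,228.1],[352.2,129.8]),('fa',[361.4,192.3],[379.8,150.3]),('fb',[327.7,226.5],[335.6,209.4]),('nl',[322.8,196.8],[325.5,157.4])]:
    X=tri(cs,[a,b]); print(n,X.round(4),[(proj(c,X)[0]-p).round(1).tolist() for c,p in zip(cs,[a,b])])
E
```

```text
stop [ 0.5192 -0.0369  0.0611] [[0.9, -0.1], [-1.0, -0.1]]
rail [ 0.5328 -0.0391  0.1851] [[0.5, -0.0], [-0.5, -0.0]]
rl [ 0.5458 -0.0531  0.2628] [[-0.2, 0.0], [0.2, 0.0]]
rs [ 0.5854 -0.0221  0.2341] [[-2.5, 0.1], [3.0, 0.2]]
empty [0.5496 0.0032 0.0568] [[1.8, -0.1], [-2.0, -0.1]]
rack [ 0.7809 -0.0517 -0.2633] [[-6.8, -0.2], [7.2, 0.9]]
fa [ 0.6419 -0.0731  0.071 ] [[2.6, -0.2], [-3.1, -0.1]]
fb [0.4531 0.0708 0.0923] [[2.4, -0.0], [-2.5, -0.2]]
nl [0.6196 0.087  0.0764] [[-1.5, -0.1], [1.6, 0.2]]
```

View pics/sc.png

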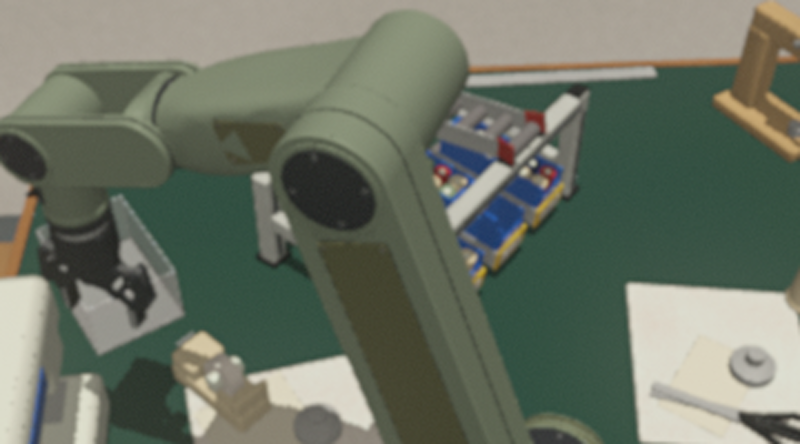

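View pics/tc.png

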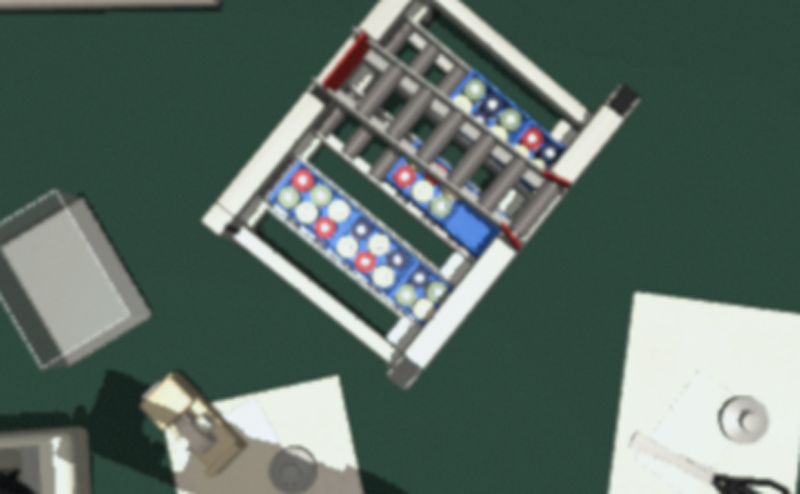

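The empty bin is in the middle lane. The top crop shows bare blue at about px (355,180), and the return lane with its red flares runs above, slightly to its right. The side view is partly hidden by the arm.

The rows can't tilt the tool directly. So I'll first test how the arm behaves at its reach limit, at the rack's azimuth of about 53°, since a lean towards +x_rack may arise there.

Emit:
{"method": "arm_command", "body": {"deltas": [[[-38.5,27,0],0],[[-38.5,27,0],0],[[-38.5,27,0],0],[[-38.5,27,0],0],[[-9,39,0],0],[[-9,39,0],0],[[-9,39,0],0],[[-9,39,0],0],[[-9,39,0],0],[[-9,39,0],0]]}}

```text
time_s: 2.55
eef_pos: [0.5551, 0.7334, 0.3939]
eef_rot: [0.211, 0.978, 0.007, 0.003]
force: [25.5, 33.2, 21.0]
width: 0.999
finger_force: 0.0
```

```bash
cat >> h.py <<'E'
def st():
    s=ctrl.sense(); M=Ro.from_quat(s['eef_rot']).as_matrix()
    print('t',round(s['time_s'],2),'q',np.round(s['qpos'],3),'p',np.round(s['eef_pos'],4),'F',np.round(s['force'],1),'w',round(s['width'],3),'ff',round(float(np.max(s['finger_force'])),1))
    z=M[:,2]; print('ztool',z.round(3),'lean',np.degrees(np.arccos(-z[2])).round(1),'az',np.degrees(np.arctan2(z[1],z[0])).round(1),'x',M[:,0].round(3),'y',M[:,1].round(3)); return s,M
E
python3 -c "
from h import *; st()"
```

```text
t 2.55 q [ 0.91   1.048  0.214  0.     1.865 -0.236] p [0.5551 0.7334 0.3939] F [25.5 33.2 21. ] w 0.999 ff 0.0
ztool [ 0.009  0.012 -1.   ] lean 0.8 az 53.1 x [-0.911  0.412 -0.003] y [0.412 0.911 0.014]
```

Emit:
{"method": "arm_command", "body": {"deltas": [[[-9,39,0],0],[[-9,39,0],0],[[-9,39,0],0],[[-9,39,0],0]]}}

```text
time_s: 3.05
eef_pos: [0.5734, 0.7567, 0.3595]
eef_rot: [0.21, 0.976, 0.054, 0.025]
force: [0.1, -0.0, 1.1]
width: 1.002
finger_force: 0.0
```

```bash
python3 -c "
from h import *; st()"
```

```text
t 3.05 q [ 0.91   1.086  0.214  0.002  1.723 -0.236] p [0.5734 0.7567 0.3595] F [ 0.1 -0.   1.1] w 1.002 ff 0.0
ztool [ 0.071  0.094 -0.993] lean 6.8 az 52.9 x [-0.91   0.413 -0.026] y [0.408 0.906 0.115]
```

Emit:
{"method": "arm_command", "body": {"deltas": [[[-14,60,0],0],[[-14,60,0],0],[[-14,60,0],0],[[-14,60,0],0],[[-14,60,0],0],[[-14,60,0],0],[[-14,60,0],0],[[-14,60,0],0],[[-14,60,0],0],[[-14,60,0],0]]}}

```text
time_s: 4.3
eef_pos: [0.614, 0.806, 0.3543]
eef_rot: [0.204, 0.944, 0.234, 0.109]
force: [-0.1, 0.3, 0.3]
width: 1.0
finger_force: 0.0
```

```bash
python3 -c "
from h import *; st()"
```

```text
t 4.3 q [ 0.907  1.111  0.215  0.007  1.294 -0.239] p [0.614  0.806  0.3543] F [-0.1  0.3  0.3] w 1.0 ff 0.0
ztool [ 0.302  0.397 -0.867] lean 29.9 az 52.8 x [-0.893  0.436 -0.111] y [0.334 0.808 0.486]
```

Emit:
{"method": "arm_command", "body": {"deltas": [[[-14,60,0],0],[[-14,60,0],0],[[-14,60,0],0],[[-14,60,0],0],[[-14,60,0],0],[[-14,60,0],0],[[-14,60,0],0]]}}

```text
time_s: 5.18
eef_pos: [0.6142, 0.8043, 0.4564]
eef_rot: [0.195, 0.902, 0.349, 0.163]
force: [0.7, -0.6, -1.1]
width: 1.001
finger_force: 0.0
```

```bash
python3 -c "
from h import *; st()"
```

```text
t 5.17 q [ 0.906  1.026  0.215  0.012  1.109 -0.241] p [0.6142 0.8043 0.4564] F [ 0.7 -0.6 -1.1] w 1.001 ff 0.0
ztool [ 0.431  0.566 -0.703] lean 45.4 az 52.7 x [-0.871  0.465 -0.159] y [0.237 0.68  0.694]
```

```bash
cat > fit.py <<'E'
from h import *
import cv2, json, sys
from scipy.optimize import least_squares
def obs(n,things,tag):
    c=cam(n); cv2.imwrite(f'pics/{n}{tag}.png',c[0][:,:,::-1]); o=[]
    for th in things:
        for q in finder.landmark_of(th,n)[:3]: o.append((th,np.array(q['location'])*[640,400],q['conf']))
    return c,o
g=np.radians(7); c7,s7=np.cos(g),np.sin(g)
L=np.array([52*c7,0,.05*0])
def pts(p): # rack pose p=[x,y,yaw], return lane rl=(x,y,z) in rack frame
    x,y,a,rx,ry,rz=p
    d={'rack':[[0,0,0]],'stop':[[0,0,.05]],'front_rail':[[.001,0,.186]],'empty_bin':[[.05*c7,0,.05+.05*s7]],
       'front_a':[[.05*c7,k,.05+.05*s7] for k in(.12,-.12)],'return_lane':[[rx,ry,rz]],'return_set':[[rx+.05*c7,ry,rz-.05*s7]]}
    R=np.array([[np.cos(a),-np.sin(a),0],[np.sin(a),np.cos(a),0],[0,0,1]])
    return {k:np.array(v)@R.T+[x,y,0] for k,v in d.items()}
def run(views,p0,fixed=None):
    def res(p,full=False):
        P=pts(p); r=[]; names=[]
        for vi,(c,o) in enumerate(views):
            for th,uv,cf in o:
                e=proj(c,P[th])-uv; e=e[np.argmin((e**2).sum(1))]; 
                if cf<.35: continue
                r.append(e); names.append((vi,th,e.round(1).tolist()))
        return (np.array(r).ravel() if not full else names)
    s=least_squares(res,p0,loss='soft_l1',f_scale=1.5,x_scale=[.01,.01,.02,.01,.01,.01])
    cov=np.linalg.inv(s.jac.T@s.jac)*2
    print('p',s.x.round(4),'yaw',np.degrees(s.x[2]).round(2),'sd',np.sqrt(np.diag(cov)).round(4)); print(res(s.x,True)); return s.x
E
python3 - <<'E'
from fit import *
T=['rack','stop','front_rail','return_lane','return_set','empty_bin','front_a']
v=[obs('side',T,1),obs('top',T,1)]
p=run(v,[.52,-.037,np.radians(53),.003,-.035,.25])
np.save('p.npy',p)
for k,X in pts(p).items(): print(k,X.round(4).tolist())
d=vision.get_image('wrist'); print(np.round(d['hand_eye'],4).tolist(),d['fovy'])
E
```

```text
p [ 0.5263 -0.0393  0.8957  0.0018 -0.0282  0.2515] yaw 51.32 sd [0.0022 0.0022 0.0311 0.0046 0.0067 0.0138]
[(0, 'rack', [-0.7, -3.1]), (0, 'stop', [0.1, -2.4]), (0, 'front_rail', [3.5, -0.2]), (0, 'return_lane', [-2.5, 2.6]), (0, 'return_set', [-0.7, -2.3]), (0, 'empty_bin', [7.6, 29.1]), (0, 'front_a', [-2.8, 3.6]), (0, 'front_a', [0.7, -1.8]), (1, 'rack', [1.6, 0.6]), (1, 'stop', [1.3, -1.7]), (1, 'front_rail', [0.1, 0.7]), (1, 'return_lane', [1.1, -1.7]), (1, 'return_set', [0.8, 2.5]), (1, 'empty_bin', [-2.3, 1.3]), (1, 'front_a', [-1.6, 0.3]), (1, 'front_a', [-2.4, -1.2])]
rack [[0.5263, -0.0393, 0.0]]
stop [[0.5263, -0.0393, 0.05]]
front_rail [[0.5269, -0.0385, 0.186]]
empty_bin [[0.5573, -0.0005, 0.0561]]
front_a [[0.4636, 0.0745, 0.0561], [0.651, -0.0755, 0.0561]]
return_lane [[0.5494, -0.0555, 0.2515]]
return_set [[0.5804, -0.0168, 0.2454]]
[[-0.0002, -0.9548, -0.2972, 0.0765], [1.0, -0.0001, -0.0005, -0.0012], [0.0005, -0.2972, 0.9548, 0.031], [0.0, 0.0, 0.0, 1.0]] 68.8416576494945
```

```bash
cat > kin.py <<'E'
from h import *
from scipy.optimize import least_squares
lo=np.array([-3.11,-.84,.21,-1.34,.05,-2.56]);hi=np.array([3.11,2.01,2.61,4.49,2.63,2.56])
D=np.array([[.32,1.566,1.257,.5752,.404],[1.048,.214,1.865,.9198,.3939],[1.086,.214,1.723,.9494,.3595],[1.111,.215,1.294,1.0132,.3543],[1.026,.215,1.109,1.012,.4564]])
A=[];b=[]
for q2,q3,q5,r,z in D:
    u=[q2,q2+q3,q2+q3+q5]; A+= [[*np.sin(u),0],[*np.cos(u),1]]; b+=[r,z]
prm,rs,_,_=np.linalg.lstsq(np.array(A),np.array(b),rcond=None)
def fk(q):
    E=Ro.from_euler
    R1=E('z',q[0]);R2=R1*E('y',q[1]);R3=R2*E('y',q[2]);R6=R3*E('z',q[3])*E('y',q[4])*E('z',q[5]+np.pi/2)
    ez=np.array([0,0,1.]); p=ez*prm[3]+R2.apply(ez)*prm[0]+R3.apply(ez)*prm[1]+R6.apply(ez)*prm[2]
    w=ez*prm[3]+R2.apply(ez)*prm[0]+R3.apply(ez)*prm[1]
    return p,R6.as_matrix(),w
def ik(p,M,q0):
    best=None
    for k in range(12):
        s=q0 if k==0 else np.random.default_rng(k).uniform(lo,hi)
        f=lambda q:np.r_[(fk(q)[0]-p)*5,(fk(q)[1]-M).ravel()]
        r=least_squares(f,np.clip(s,lo+1e-3,hi-1e-3),bounds=(lo,hi))
        if best is None or r.cost<best.cost-1e-6: best=r
        if best.cost<1e-6: break
    return best.x,best.cost
def frame(lean,az,camdown=True):
    x=np.array([np.cos(az),np.sin(az),0]);z=x*np.sin(lean)-np.array([0,0,np.cos(lean)])
    tx=-(x*np.cos(lean)+np.array([0,0,np.sin(lean)]))*(1 if camdown else -1)
    return np.c_[tx,np.cross(z,tx),z]
E
python3 - <<'E'
from kin import *
print(prm.round(4),rs)
s,M=st(); print(fk(np.array(s['qpos']))[0], np.abs(fk(np.array(s['qpos']))[1]-M).max())
pr=np.load('p.npy');a=np.radians(52); X=np.array([np.cos(a),np.sin(a),0]);Y=np.array([-X[1],X[0],0])
for cd in (True,False):
  for name,gx,gz,ln in [('grasp',.025,.09,45.4),('pre',-.10,.21,45.4),('view',-.2,.26,45.4),('set',.03,.30,32)]:
    F=frame(np.radians(ln),a,cd); G=np.array([pr[0],pr[1],0])+X*gx+[0,0,gz]+(Y*-.03 if name=='set' else 0)
    p=G-.155*F[:,2]; q,c=ik(p,F,np.array(s['qpos'])); print(cd,name,p.round(3),q.round(2),round(c,6),'w',fk(q)[2].round(3))
E
```

```text
[0.5997 0.4141 0.1506 0.1174] [8.4897123e-05]
t 6.03 q [ 0.906  1.027  0.215  0.012  1.11  -0.241] p [0.6143 0.8045 0.4551] F [-0.8 -1.3 -0.1] w 0.998 ff 0.0
ztool [ 0.43   0.565 -0.704] lean 45.2 az 52.7 x [-0.871  0.465 -0.159] y [0.238 0.682 0.692]
[0.62322413 0.79740457 0.45526275] 5.551115123125783e-16
True grasp [ 0.474 -0.107  0.199] [-0.44  0.42  2.2   1.28  0.81  2.3 ] 0.0 w [ 0.408 -0.191  0.305]
True pre [ 0.397 -0.205  0.319] [-0.72  0.22  2.08  0.91  1.11  2.54] 0.0 w [ 0.331 -0.29   0.425]
True view [ 0.335 -0.284  0.369] [-0.94  0.19  1.98  0.78  1.34  2.53] 0.0 w [ 0.269 -0.368  0.475]
True set [ 0.518 -0.099  0.431] [-0.2   0.16  1.71  0.33  1.04 -2.56] 0.114674 w [ 0.483 -0.096  0.587]
False grasp [ 0.474 -0.107  0.199] [-0.44  0.42  2.2   1.28  0.81 -0.84] 0.0 w [ 0.408 -0.191  0.305]
False pre [ 0.397 -0.205  0.319] [-0.72  0.22  2.08  0.91  1.11 -0.6 ] 0.0 w [ 0.331 -0.29   0.425]
False view [ 0.335 -0.284  0.369] [-0.94  0.19  1.98  0.78  1.34 -0.61] 0.0 w [ 0.269 -0.368  0.475]
False set [ 0.518 -0.099  0.431] [-0.33  0.18  1.75  0.6   1.09  0.08] 0.0 w [ 0.469 -0.162  0.559]
```

View pics/side1.png

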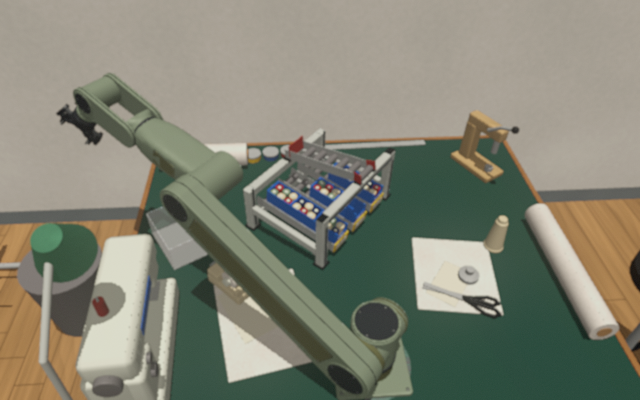

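Emit:
{"method": "arm_command", "body": {"deltas": [[[-14,60,0],0],[[-14,60,0],0]]}}

```text
time_s: 6.28
eef_pos: [0.6096, 0.7979, 0.496]
eef_rot: [0.191, 0.887, 0.38, 0.178]
force: [0.6, -0.4, 0.8]
width: 0.998
finger_force: 0.0
```

```bash
cat >> kin.py <<'E'
def plan(wps,M):
    """wps: list of world TCP targets; print total tool-frame shift per segment (mm) at fixed orientation"""
    p=np.array(ctrl.sense()['eef_pos'])
    for w in wps: d=np.array(w)-p; print('->',np.round(w,3),'tool mm',(M.T@d*1000).round(0),'rows',np.linalg.norm(d)/.0625); p=np.array(w)
E
python3 - <<'E'
from kin import *
s,M=st(); z=M[:,2]; az=np.arctan2(z[1],z[0]); lean=np.arccos(-z[2])
F=frame(lean,az,False); dR=M.T@F; yaw=np.degrees(np.arctan2(dR[1,0],dR[0,0])); print('yaw',yaw)
a=np.radians(52); X=np.array([np.cos(a),np.sin(a),0]);Y=np.array([-X[1],X[0],0]); pr=np.load('p.npy')
view=np.array([pr[0],pr[1],0])+X*(-.15)-Y*.02+[0,0,.30]-.155*z
q=np.array(s['qpos'])
mid=[[.38,.42,.55],[.28,.05,.52],view]
print('now frame'); plan(mid,M); print('yawed frame'); plan(mid,F)
for w in mid: 
    q,c=ik(w,F,q); print(q.round(2),c)
E
```

```text
t 6.28 q [ 0.905  0.991  0.214  0.013  1.07  -0.241] p [0.6096 0.7979 0.496 ] F [ 0.6 -0.4  0.8] w 0.998 ff 0.0
ztool [ 0.461  0.606 -0.648] lean 49.6 az 52.7 x [-0.863  0.475 -0.17 ] y [0.204 0.638 0.743]
yaw 102.92116794803466
now frame
-> [0.38 0.42 0.55] tool mm [   9. -248. -370.] rows 7.127339729489523
-> [0.28 0.05 0.52] tool mm [ -84. -279. -251.] rows 6.151162491757147
-> [ 0.378 -0.264  0.4  ] tool mm [-213. -269.  -67.] rows 5.597175957759901
yawed frame
-> [0.38 0.42 0.55] tool mm [-244.   46. -370.] rows 7.127339729489523
-> [0.28 0.05 0.52] tool mm [-253.  145. -251.] rows 6.151162491757147
-> [ 0.378 -0.264  0.4  ] tool mm [-214.  268.  -67.] rows 5.597175957759901
[0.81 0.07 1.66 0.16 0.55 1.37] 5.575164900754264e-26
[-0.19 -0.33  2.06  0.86  1.12  0.18] 3.313651208875617e-22
[-0.86  0.19  1.91  0.86  1.38 -0.53] 9.191933399830257e-21
```

Emit:
{"method": "arm_command", "body": {"deltas": [[[0,-15,-35],10.3],[[0,0,-35],10.3],[[0,0,-35],10.3],[[0,0,-35],10.3],[[0,0,-35],10.3],[[0,0,-35],10.3],[[-25,0,-25],10.3],[[-25,0,-25],10.3],[[-25,0,-25],10.3],[[-25,0,-25],10.2]]}}

```text
time_s: 7.52
eef_pos: [0.462, 0.5276, 0.6206]
eef_rot: [0.814, 0.4, 0.376, -0.187]
force: [0.2, -0.3, 0.3]
width: 1.002
finger_force: 0.0
```

```bash
python3 - <<'E'
from kin import *
s,M=st(); z=M[:,2]
a=np.radians(52); X=np.array([np.cos(a),np.sin(a),0]);Y=np.array([-X[1],X[0],0]); pr=np.load('p.npy')
view=np.array([pr[0],pr[1],0])+X*(-.15)-Y*.02+[0,0,.30]-.155*z
q=np.array(s['qpos'])
mid=[[.28,.05,.52],view]
plan(mid,M)
for w in mid: 
    q,c=ik(w,M,q); print(q.round(2),c)
E
```

```text
t 7.53 q [0.82  0.297 1.194 0.107 0.788 1.435] p [0.462  0.5276 0.6206] F [ 0.2 -0.3  0.3] w 1.002 ff 0.0
ztool [ 0.463  0.607 -0.646] lean 49.7 az 52.7 x [0.396 0.511 0.763] y [ 0.793 -0.609 -0.004]
-> [0.28 0.05 0.52] tool mm [-393.  147. -309.] rows 8.334314836495313
-> [ 0.378 -0.264  0.4  ] tool mm [-213.  269.  -68.] rows 5.598309638642028
[-0.19 -0.33  2.06  0.87  1.12  0.18] 1.0627754877520334e-18
[-0.86  0.19  1.91  0.87  1.38 -0.53] 9.107054927941737e-21
```

Emit:
{"method": "arm_command", "body": {"deltas": [[[-39,15,-31],0],[[-39,15,-31],0],[[-39,15,-31],0],[[-39,15,-31],0],[[-39,15,-31],0],[[-39,15,-31],0],[[-39,15,-31],0],[[-39,15,-31],0],[[-39,15,-31],0],[[-39,15,-31],0]]}}

```text
time_s: 8.78
eef_pos: [0.2842, 0.0489, 0.5248]
eef_rot: [0.813, 0.405, 0.377, -0.183]
force: [1.2, -1.5, -0.2]
width: 1.001
finger_force: 0.0
```

Emit:
{"method": "arm_command", "body": {"deltas": [[[-30,38,-10],0],[[-30,38,-10],0],[[-30,38,-10],0],[[-30,38,-10],0],[[-30,38,-10],0],[[-30,38,-10],0],[[-30,38,-10],0],[[0,0,0],0]]}}

```text
time_s: 9.78
eef_pos: [0.3838, -0.265, 0.4094]
eef_rot: [0.815, 0.403, 0.375, -0.183]
force: [-0.1, 0.5, -0.1]
width: 1.003
finger_force: 0.0
```

```bash
python3 - <<'E'
from fit import *
import pickle
st()
T=['stop','front_rail','return_lane','return_set','empty_bin','front_a']
v=[obs('wrist',T,2)]
pickle.dump(v,open('v1.pkl','wb'))
print([(t,u.round(0).tolist(),round(c,2)) for t,u,c in v[0][1]])
p=np.load('p.npy'); 
for k,X in pts(p).items(): print(k,proj(v[0][0],X).round(0).tolist())
E
```

```text
t 9.78 q [-0.862  0.198  1.858  0.852  1.403 -0.502] p [ 0.3838 -0.265   0.4094] F [-0.1  0.5 -0.1] w 1.003 ff 0.0
ztool [ 0.463  0.601 -0.652] lean 49.3 az 52.4 x [0.395 0.519 0.758] y [ 0.794 -0.608  0.003]
[('stop', [297.0, 233.0], 0.65), ('stop', [305.0, 245.0], 0.4), ('front_rail', [294.0, 177.0], 0.81), ('return_lane', [326.0, 140.0], 0.95), ('return_set', [330.0, 109.0], 0.74), ('front_a', [380.0, 201.0], 0.87), ('front_a', [227.0, 200.0], 0.67)]
rack [[305.0, 241.0]]
stop [[304.0, 228.0]]
front_rail [[298.0, 173.0]]
empty_bin [[305.0, 198.0]]
front_a [[229.0, 196.0], [382.0, 199.0]]
return_lane [[325.0, 130.0]]
return_set [[325.0, 99.0]]
```

View pics/wrist2.png

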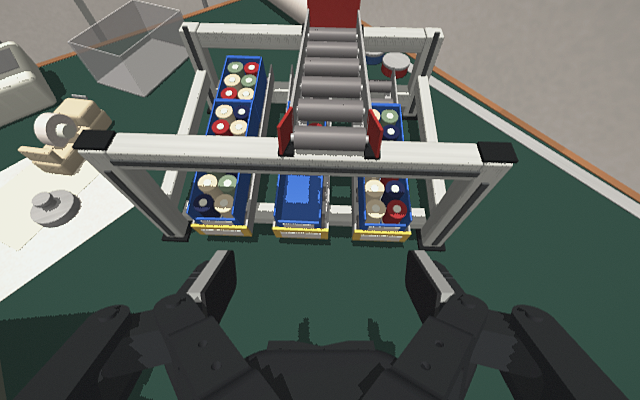

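The wrist view shows the empty middle bin at about (300,200) and its yellow stop at (301,232). The full bins beside it have stops at (222,233) and (382,236). The red flares of the return lane are at (287,140) and (375,135). I'll zoom in for exact corners.

```bash
python3 - <<'E'
import cv2
a=cv2.imread('pics/wrist2.png')[90:250,180:430]
a=cv2.resize(a,(800,512),interpolation=cv2.INTER_CUBIC); cv2.imwrite('pics/w2c.png',a)
E
```

```text
(no output)
```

View pics/w2c.png

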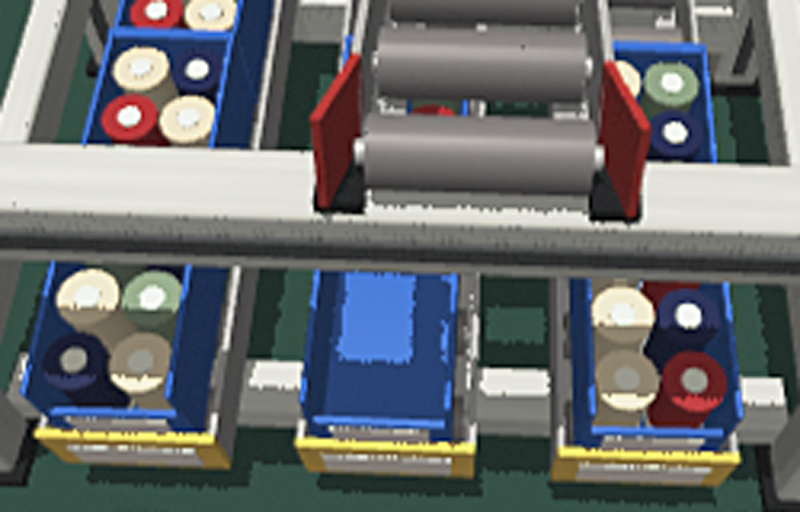

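```bash
cat > fit2.py <<'E'
from fit import *
import pickle
def hand(u,v): return np.array([180+u/3.2,90+v/3.2])
H=[([-.002,.12,.062],hand(127,434)),([-.002,0,.062],hand(388,444)),([-.002,-.12,.062],hand(647,453)),([.001,.0,.186],hand(385,263))]
RT=[([0,.046,.010],hand(313,121)),([0,-.046,.010],hand(646,129))]
def W(p,X):
    c,s=np.cos(p[2]),np.sin(p[2]); return np.array([p[0]+c*X[0]-s*X[1],p[1]+s*X[0]+c*X[1],X[2]])
E
python3 - <<'E'
from fit2 import *
v1=pickle.load(open('v1.pkl','rb')); wc=v1[0][0]
cs=cam('side');ct=cam('top')
o=[('side','return_lane'),('side','return_set'),('side','stop'),('side','front_rail'),('top','return_lane'),('top','return_set'),('top','stop'),('top','front_rail')]
ob=[]
for n,t in o:
    q=finder.landmark_of(t,n)
    if q and q[0]['conf']>.4: ob.append((n,t,np.array(q[0]['location'])*[640,400]))
ob+=[('w',t,u) for t,u,c in v1[0][1] if t in('return_lane','return_set')]
C={'side':cs,'top':ct,'w':wc}
def res(p,full=False):
    r=[];nm=[]
    for X,u in H:
        e=proj(wc,W(p,X))[0]-u
        if X[2]>.1: e[0]=0
        r.append(e);nm.append(('H',e.round(1).tolist()))
    for X,u in RT: e=(proj(wc,W(p,np.array(X)+p[3:]))[0]-u)*.7; r.append(e);nm.append(('RT',e.round(1).tolist()))
    P=pts(p)
    for n,t,u in ob:
        e=(proj(C[n],P[t])[0]-u)*(.3 if n=='w' else .5); r.append(e);nm.append((n,t,(e*1).round(1).tolist()))
    return nm if full else np.array(r).ravel()
s=least_squares(res,np.load('p.npy'),loss='soft_l1',f_scale=1,x_scale=[.01,.01,.02,.01,.01,.01])
print(s.x.round(4),np.degrees(s.x[2]).round(2),np.sqrt(np.diag(np.linalg.inv(s.jac.T@s.jac))).round(4)); print(*res(s.x,True),sep='\n')
np.save('p2.npy',s.x)
# yaw from wrist plates only
f=lambda p:np.array([proj(wc,W(p,X))[0]-u for X,u in H[:3]]).ravel()
w=least_squares(f,s.x[:3]); print('plates only',w.x.round(4),np.degrees(w.x[2]),w.fun.round(1))
E
```

```text
[ 0.5211 -0.0406  0.8781  0.0036 -0.0358  0.2453] 50.31 [0.0011 0.0011 0.0098 0.0036 0.0016 0.0035]
('H', [-0.7, -0.4])
('H', [-0.4, -0.6])
('H', [1.4, -0.4])
('H', [0.0, 3.8])
('RT', [0.6, 0.0])
('RT', [-0.9, 0.4])
('side', 'return_set', [-1.2, -0.9])
('top', 'return_lane', [0.2, 0.3])
('top', 'return_set', [1.1, 2.2])
('top', 'stop', [-0.8, -2.3])
('top', 'front_rail', [0.2, 0.2])
('w', 'return_lane', [1.0, -1.0])
('w', 'return_set', [-0.1, -0.9])
plates only [ 0.5206 -0.0409  0.8775] 50.278079779172074 [-0.8 -0.1 -0.5 -0.2  1.3 -0. ]
```

```bash
cat >> kin.py <<'E'
def rackT(p=None):
    p=np.load('p2.npy') if p is None else p
    a=p[2]; R=np.array([[np.cos(a),-np.sin(a),0],[np.sin(a),np.cos(a),0],[0,0,1]]); return R,np.array([p[0],p[1],0])
def where():
    s,M=st(); R,o=rackT(); G=np.array(s['eef_pos'])+.1547*M[:,2]; g=R.T@(G-o); print('G in rack mm',(g*1000).round(1)); return s,M,G,g
def moves(targets):
    s,M,G,g=where(); R,o=rackT(); n=R.T@M[:,0]; z=R.T@M[:,2]; q=np.array(s['qpos'])
    print('tool in rack: x',n.round(3),'y',(R.T@M[:,1]).round(3),'z',z.round(3))
    for t in targets:
        t=np.array(t); d=M.T@R@(t-g); c=[np.round([ (np.array([cx,0,cz])-t)@n*1000,-(np.array([cx,0,cz])-t)@z*1000],0).tolist() for cx,cz in((.001,.186),(.001,.216))]
        q,co=ik(o+R@t-.1547*M[:,2],M,q); print('to',t,'tool mm',(d*1000).round(1),'rail corners (d,along)',c,'q',q.round(2),'cost',round(co,6)); g=t
E
python3 - <<'E'
from kin import *
moves([[-.07,.003,.166],[.021,.003,.088],[.019,.003,.105],[-.12,.003,.21]])
E
```

```text
t 10.62 q [-0.86   0.196  1.862  0.853  1.405 -0.502] p [ 0.3832 -0.2625  0.4093] F [0.2 0.4 0.4] w 1.002 ff 0.0
ztool [ 0.46   0.604 -0.651] lean 49.4 az 52.7 x [0.394 0.518 0.759] y [ 0.796 -0.605  0.   ]
G in rack mm [-141.5  -30.6  308.6]
tool in rack: x [0.65  0.028 0.759] y [ 0.042 -0.999  0.   ] z [ 0.759  0.032 -0.651]
to [-0.07   0.003  0.166] tool mm [-60.9 -30.6 148.2] rail corners (d,along) [[61.0, -41.0], [84.0, -21.0]] q [-0.69  0.3   2.17  1.06  1.06 -0.78] cost 0.0
to [0.021 0.003 0.088] tool mm [-1.000e-01  3.800e+00  1.198e+02] rail corners (d,along) [[61.0, 79.0], [84.0, 99.0]] q [-0.49  0.45  2.23  1.34  0.88 -0.97] cost 0.0
to [0.019 0.003 0.105] tool mm [ 11.6  -0.1 -12.6] rail corners (d,along) [[50.0, 66.0], [72.0, 86.0]] q [-0.49  0.42  2.22  1.3   0.89 -0.91] cost 0.0
to [-0.12   0.003  0.21 ] tool mm [ -10.6   -5.9 -173.8] rail corners (d,along) [[60.0, -107.0], [83.0, -88.0]] q [-0.81  0.24  2.11  0.94  1.19 -0.71] cost 0.0
```

Emit:
{"method": "arm_command", "body": {"deltas": [[[-15,-8,37],0],[[-15,-8,37],0],[[-15,-8,37],0],[[-16,-7,37],0],[[0,0,0],0]]}}

```text
time_s: 11.25
eef_pos: [0.402, -0.1848, 0.2651]
eef_rot: [0.814, 0.403, 0.373, -0.188]
force: [0.1, -0.8, 1.3]
width: 0.999
finger_force: 0.0
```

```bash
python3 - <<'E'
from kin import *; import cv2
moves([[.021,.003,.088]])
c=cam('wrist'); R,o=rackT()
I=cv2.resize(c[0][:,:,::-1],None,fx=1.25,fy=1.25,interpolation=cv2.INTER_CUBIC)
# predicted: plate top corners and bin rim corners (bin centred y=.003)
g=np.radians(7); B=lambda x,y,z: np.array([x*np.cos(g)-z*np.sin(g), y, .05+x*np.sin(g)+z*np.cos(g)])
P=[[-.004,k,.062] for k in(-.038,0,.038)]+[B(x,.003+y,z) for x,y,z in((0,.032,.032),(0,-.032,.032),(.0,.032,.055),(.0,-.032,.055),(.1,.032,.055),(.1,-.032,.055))]
for i,X in enumerate(P):
    u=proj(c,o+R@X)[0]*1.25; cv2.drawMarker(I,tuple(int(v) for v in u),(0,255,255) if i<3 else (255,0,255),cv2.MARKER_CROSS,9,1)
cv2.imwrite('pics/w3.png',I)
E
```

```text
t 11.25 q [-0.709  0.329  2.136  1.039  1.074 -0.773] p [ 0.402  -0.1848  0.2651] F [ 0.1 -0.8  1.3] w 0.999 ff 0.0
ztool [ 0.456  0.608 -0.65 ] lean 49.4 az 53.1 x [0.397 0.516 0.76 ] y [ 0.797 -0.604 -0.006]
G in rack mm [-69.6   5.3 164.5]
tool in rack: x [0.65  0.024 0.76 ] y [ 0.044 -0.999 -0.006] z [ 0.759  0.037 -0.65 ]
to [0.021 0.003 0.088] tool mm [  0.8   6.7 118.4] rail corners (d,along) [[61.0, 79.0], [84.0, 99.0]] q [-0.49  0.45  2.23  1.33  0.88 -0.96] cost 0.0
```

View pics/w3.png

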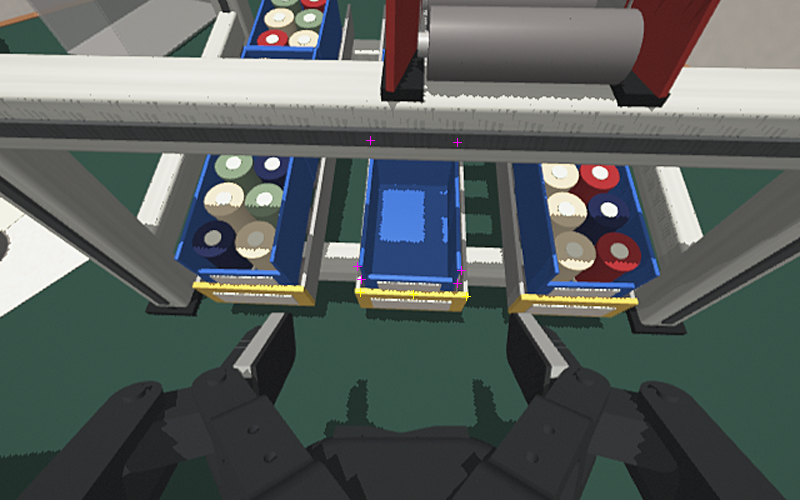

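The projected stop (yellow) and bin (magenta) markers line up with the picture, with the middle plate at (360–466,296) and the bin mouth at (367–453,278). Going in.

Emit:
{"method": "arm_command", "body": {"deltas": [[[0,2,30],0],[[0,2,30],0],[[0,2,30],0],[[1,1,28],0],[[0,0,0],0]]}}

```text
time_s: 11.92
eef_pos: [0.4639, -0.1186, 0.1914]
eef_rot: [0.813, 0.404, 0.375, -0.185]
force: [0.0, -0.6, 0.6]
width: 1.004
finger_force: 0.0
```

```bash
python3 - <<'E'
from kin import *
moves([[.021,.003,.088]])
E
```

```text
t 11.93 q [-0.505  0.48   2.171  1.301  0.895 -0.933] p [ 0.4639 -0.1186  0.1914] F [ 0.  -0.6  0.6] w 1.004 ff 0.0
ztool [ 0.461  0.605 -0.65 ] lean 49.5 az 52.7 x [0.392 0.518 0.76 ] y [ 0.796 -0.605  0.002]
G in rack mm [20.9 -0.9 90.8]
tool in rack: x [0.649 0.029 0.76 ] y [ 0.043 -0.999  0.002] z [ 0.759  0.032 -0.65 ]
to [0.021 0.003 0.088] tool mm [-2.  -3.9  2. ] rail corners (d,along) [[61.0, 79.0], [84.0, 98.0]] q [-0.49  0.45  2.24  1.34  0.88 -0.97] cost 0.0
```

Emit:
{"method": "arm_command", "body": {"deltas": [[[-1,-3,1],0],[[0,0,0],0],[[0,0,0],0],[[0,0,0],0],[[0,0,0],0],[[0,0,0],0]], "gripper": 0}}

```text
time_s: 12.68
eef_pos: [0.4606, -0.1169, 0.1906]
eef_rot: [0.813, 0.403, 0.376, -0.185]
force: [-0.4, 0.1, 6.1]
width: 0.741
finger_force: 65.5
```

```bash
python3 - <<'E'
from kin import *
moves([[.019,.003,.107],[-.12,.003,.21]])
E
```

```text
t 12.68 q [-0.505  0.478  2.181  1.309  0.893 -0.944] p [ 0.4606 -0.1169  0.1906] F [-0.4  0.1  6.1] w 0.741 ff 65.5
ztool [ 0.462  0.604 -0.649] lean 49.5 az 52.6 x [0.392 0.517 0.761] y [ 0.795 -0.606  0.002]
G in rack mm [20.2  2.5 90.2]
tool in rack: x [0.648 0.029 0.761] y [ 0.042 -0.999  0.002] z [ 0.76   0.03  -0.649]
to [0.019 0.003 0.107] tool mm [ 12.   -0.5 -11.8] rail corners (d,along) [[48.0, 65.0], [71.0, 85.0]] q [-0.49  0.41  2.22  1.3   0.89 -0.91] cost 0.0
to [-0.12   0.003  0.21 ] tool mm [ -11.7   -5.6 -172.5] rail corners (d,along) [[60.0, -107.0], [83.0, -88.0]] q [-0.81  0.24  2.11  0.94  1.19 -0.72] cost 0.0
```

Emit:
{"method": "arm_command", "body": {"deltas": [[[5,0,-4],0],[[5,0,-4],0],[[4,0,-4],0],[[0,0,-20],0],[[0,0,-35],0],[[0,0,-40],0],[[0,0,-40],0],[[0,0,-40],0]]}}

```text
time_s: 13.68
eef_pos: [0.379, -0.2226, 0.3226]
eef_rot: [0.814, 0.404, 0.374, -0.186]
force: [0.3, -1.3, -1.5]
width: 0.739
finger_force: 69.7
```

```bash
python3 - <<'E'
from kin import *; import cv2
s,M,G,g=where()
c=cam('wrist'); cv2.imwrite('pics/w4.png',c[0][:,:,::-1])
print([(np.round(np.array(q['location'])*[640,400]).tolist(),round(q['conf'],2)) for q in finder.boxes_of('empty_bin','wrist')[:3]])
# inner positions for de-lean: find reach boundary at azimuth 52.6
q0=np.array(s['qpos']); u=np.array([np.cos(np.radians(52.6)),np.sin(np.radians(52.6)),0])
for z in (.35,.45,.55,.65):
  for r in (.1,.2,.3,.4):
    q,co=ik(u*r+[0,0,z],M,q0); print(z,r,q.round(2),round(co,5))
E
```

```text
t 13.68 q [-0.808  0.25   2.051  0.925  1.218 -0.669] p [ 0.379  -0.2226  0.3226] F [ 0.3 -1.3 -1.5] w 0.739 ff 69.7
ztool [ 0.459  0.604 -0.651] lean 49.4 az 52.8 x [0.394 0.518 0.759] y [ 0.796 -0.605 -0.   ]
G in rack mm [-113.5   -1.9  221.8]
[([321.0, 254.0], 0.85), ([302.0, 127.0], 0.6)]
0.35 0.1 [-2.2  -0.68  2.58  0.02  2.1  -1.55] 0.0
0.35 0.2 [ 0.91 -0.48  2.56  0.03  0.2   1.54] 0.0
0.35 0.3 [ 0.92 -0.24  2.47  0.07  0.06  1.5 ] 0.0
0.35 0.4 [ 0.91 -0.06  2.31  0.46  0.05  1.1 ] 0.00076
0.45 0.1 [-2.2  -0.73  2.34  0.02  2.39 -1.54] 0.0
0.45 0.2 [ 0.91 -0.57  2.32  0.01  0.53  1.56] 0.0
0.45 0.3 [ 0.92 -0.35  2.25  0.01  0.38  1.56] 0.0
0.45 0.4 [ 0.92 -0.16  2.13  0.01  0.31  1.56] 0.0
0.55 0.1 [-2.2  -0.71  2.1   0.03  2.62 -1.53] 0.0
0.55 0.2 [ 0.91 -0.58  2.08  0.01  0.78  1.56] 0.0
0.55 0.3 [ 0.92 -0.39  2.02  0.01  0.65  1.56] 0.0
0.55 0.4 [ 0.92 -0.21  1.92  0.01  0.57  1.56] 0.0
0.65 0.1 [ 0.94 -0.71  1.84 -0.02  1.14  1.59] 0.0
0.65 0.2 [ 0.91 -0.55  1.83  0.01  1.    1.56] 0.0
0.65 0.3 [ 0.92 -0.38  1.77  0.    0.89  1.57] 0.0
0.65 0.4 [ 0.92 -0.21  1.68  0.    0.82  1.57] 0.0
```

View pics/w4.png

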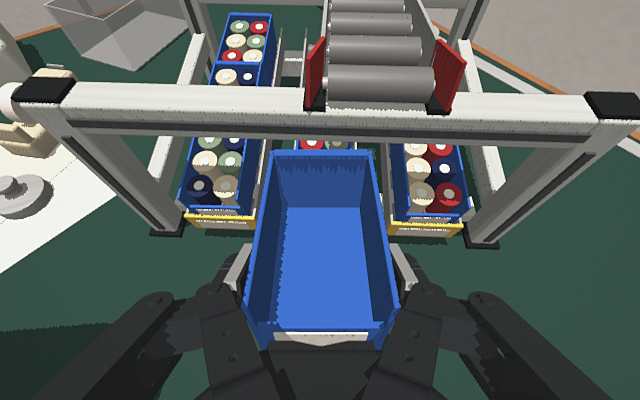

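The bin is held and out over its stop: its rear rim is at (268–378,151), and the middle lane behind it is moving down. It sits at +7° and the return lane falls at −7°. I'll pivot it about 14° in the pads by nudging its rear rim gently up under the front rail's lower edge. First I'll measure its pitch in the tool frame.

```bash
cat >> kin.py <<'E'
def rim(c,M,G,gl=(24.9,37.4),ths=(14,7,0,-7,-14)):
    """predicted image of rear rim corners for world bin pitch th"""
    R,o=rackT(); X,Z=None,np.array([0,0,1.]); Y=-M[:,1]; X=np.cross(Y,Z); X/=np.linalg.norm(X)
    for th in ths:
        t=np.radians(th); ex=X*np.cos(t)+Z*np.sin(t); ez=-X*np.sin(t)+Z*np.cos(t)
        P=[G+ex*(x-gl[0])/1000+Y*y/1000+ez*(55-gl[1])/1000 for x,y in((100,32),(100,-32))]
        print('pitch',th,proj(c,np.array(P)).round(1).tolist())
E
python3 - <<'E'
from kin import *
s,M,G,g=where(); c=cam('wrist'); rim(c,M,G)
moves([[-.100,0,.150],[-.066,0,.150],[-.066,0,.177]])
E
```

```text
t 13.78 q [-0.81   0.248  2.048  0.926  1.217 -0.67 ] p [ 0.3794 -0.2241  0.3241] F [ 0.5 -0.  -0.8] w 0.743 ff 69.9
ztool [ 0.464  0.6   -0.652] lean 49.3 az 52.3 x [0.393 0.52  0.759] y [ 0.794 -0.608  0.006]
G in rack mm [-114.4   -4.1  223.3]
pitch 14 [[257.7, 113.5], [384.9, 113.5]]
pitch 7 [[261.4, 121.1], [381.0, 121.1]]
pitch 0 [[264.5, 129.7], [377.5, 129.7]]
pitch -7 [[267.2, 139.1], [374.6, 139.1]]
pitch -14 [[269.5, 149.2], [372.1, 149.2]]
t 13.82 q [-0.808  0.249  2.051  0.927  1.216 -0.67 ] p [ 0.3795 -0.2231  0.3229] F [-0.1 -0.3 -1.7] w 0.74 ff 69.9
ztool [ 0.462  0.602 -0.651] lean 49.4 az 52.5 x [0.393 0.519 0.759] y [ 0.795 -0.607  0.003]
G in rack mm [-113.5   -3.2  222.1]
tool in rack: x [0.651 0.029 0.759] y [ 0.04  -0.999  0.003] z [ 0.758  0.028 -0.651]
to [-0.1   0.    0.15] tool mm [-45.8  -2.9  57.3] rail corners (d,along) [[93.0, -53.0], [116.0, -34.0]] q [-0.76  0.33  2.19  1.04  1.07 -0.85] cost 0.0
to [-0.066  0.     0.15 ] tool mm [22.1  1.4 25.8] rail corners (d,along) [[71.0, -27.0], [94.0, -8.0]] q [-0.68  0.33  2.19  1.09  1.03 -0.83] cost 0.0
to [-0.066  0.     0.177] tool mm [ 20.5   0.1 -17.6] rail corners (d,along) [[50.0, -45.0], [73.0, -25.0]] q [-0.68  0.29  2.16  1.05  1.06 -0.75] cost 0.0
```

```bash
python3 - <<'E'
import cv2
a=cv2.imread('pics/w4.png')[140:360,220:430]
cv2.imwrite('pics/w4c.png',cv2.resize(a,(572,600),interpolation=cv2.INTER_CUBIC))
E
```

```text
(no output)
```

View pics/w4c.png

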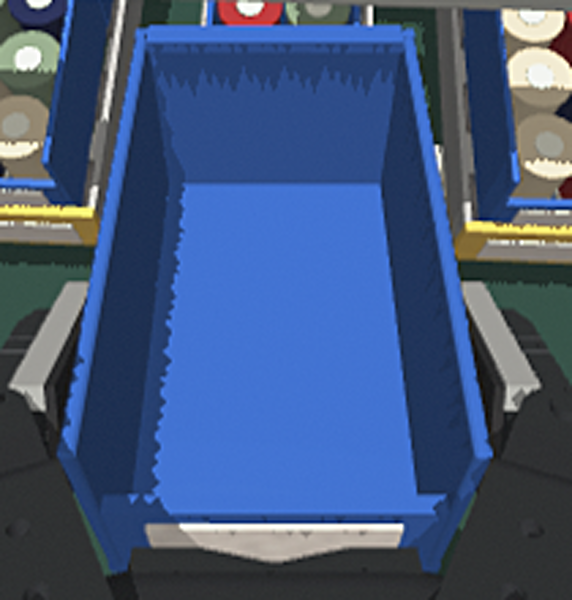

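```bash
cat > binfit.py <<'E'
from kin import *
def binfit(c,M,G,obs):
    """obs: list of (local mm xyz, pixel). returns pitch(deg), grip point in bin frame"""
    Y=-M[:,1]; Z=np.array([0,0,1.]); X=np.cross(Y,Z); X/=np.linalg.norm(X); Z=np.cross(X,Y)
    def f(p):
        t=p[0]; ex=X*np.cos(t)+Z*np.sin(t); ez=-X*np.sin(t)+Z*np.cos(t)
        P=[G+(ex*(x-p[1]*1e3)+Y*(y-p[3]*1e3)+ez*(z-p[2]*1e3))/1000 for (x,y,z),_ in obs]
        return (proj(c,np.array(P))-np.array([u for _,u in obs])).ravel()
    s=least_squares(f,[.0,.025,.037,0]); print('pitch',np.degrees(s.x[0]).round(1),'grip in bin mm',(s.x[1:]*1e3).round(1),'res',s.fun.round(1))
    return s.x
E
python3 - <<'E'
from binfit import *
s,M,G,g=where(); c=cam('wrist')
h=lambda u,v:(220+u/2.724,140+v/2.724)
obs=[((100,32,55),h(137,30)),((100,-32,55),h(413,32)),((97,29,3),h(185,183)),((97,-29,3),h(381,183)),((0,32,55),h(62,450)),((0,-32,55),h(492,458)),((0,30,32),h(110,515)),((0,-30,32),h(445,515))]
binfit(c,M,G,obs); binfit(c,M,G,obs[:6])
E
```

```text
t 13.82 q [-0.808  0.249  2.051  0.927  1.216 -0.67 ] p [ 0.3795 -0.2231  0.3229] F [-0.1 -0.3 -1.7] w 0.74 ff 69.9
ztool [ 0.462  0.602 -0.651] lean 49.4 az 52.5 x [0.393 0.519 0.759] y [ 0.795 -0.607  0.003]
G in rack mm [-113.5   -3.2  222.1]
pitch -9.7 grip in bin mm [21.8 46.8  0.5] res [ 1.2  0.7  0.2 -0.  -4.4  0.4 -0.5  0.4  1.6  2.9 -0.2 -0.  -2.2 -2.1
  2.7 -2.2]
pitch -10.1 grip in bin mm [21.7 45.9  0.6] res [ 1.2  0.1  0.3 -0.6 -4.4  0.3 -0.4  0.2  1.3  1.5  0.3 -1.5]
```

The fit shows the bin already pivoted to about −10° in the grip, with the grasp at 47 mm height. That is nearly the return lane's −7°, so no pivot is needed. Next I'll go over the return lane.

```bash
python3 - <<'E'
from kin import *
moves([[-.10,-.03,.36],[.033,-.036,.36],[.033,-.036,.305],[.033,-.036,.290]])
s,M=st(); R,o=rackT(); c=cam('top'); print(finder.landmark_of('front_a','top')[:4])
E
```

```text
t 13.88 q [-0.806  0.25   2.052  0.927  1.215 -0.671] p [ 0.3796 -0.2222  0.322 ] F [-0.1  0.2 -0.6] w 0.746 ff 69.9
ztool [ 0.461  0.603 -0.651] lean 49.4 az 52.6 x [0.394 0.518 0.759] y [ 0.795 -0.606  0.001]
G in rack mm [-112.8   -2.4  221.2]
tool in rack: x [0.65  0.028 0.759] y [ 0.042 -0.999  0.001] z [ 0.758  0.031 -0.651]
to [-0.1  -0.03  0.36] tool mm [112.9  28.3 -81.5] rail corners (d,along) [[-66.0, -191.0], [-43.0, -171.0]] q [-0.76  0.14  1.81  0.87  1.4  -0.36] cost 0.0
to [ 0.033 -0.036  0.36 ] tool mm [ 86.3  11.5 100.7] rail corners (d,along) [[-152.0, -90.0], [-129.0, -71.0]] q [-0.48  0.16  1.78  0.93  1.2  -0.19] cost 0.0
to [ 0.033 -0.036  0.305] tool mm [-41.7  -0.1  35.8] rail corners (d,along) [[-110.0, -54.0], [-87.0, -35.0]] q [-0.48  0.2   1.87  0.98  1.13 -0.31] cost 0.0
to [ 0.033 -0.036  0.29 ] tool mm [-11.4  -0.    9.8] rail corners (d,along) [[-99.0, -45.0], [-76.0, -25.0]] q [-0.48  0.22  1.9   0.99  1.1  -0.34] cost 0.0
t 13.88 q [-0.806  0.25   2.052  0.927  1.215 -0.671] p [ 0.3796 -0.2222  0.322 ] F [-0.1  0.2 -0.6] w 0.746 ff 69.9
ztool [ 0.461  0.603 -0.651] lean 49.4 az 52.6 x [0.394 0.518 0.759] y [ 0.795 -0.606  0.001]
[{'location': [0.5209, 0.5227], 'conf': 0.92}, {'location': [0.5967, 0.3738], 'conf': 0.71}]
```

Emit:
{"method": "arm_command", "body": {"deltas": [[[38,9,-27],0],[[38,9,-27],0],[[37,10,-27],0],[[22,3,25],0],[[22,3,25],0],[[21,3,25],0],[[21,2,25],0],[[0,0,0],0]]}}

```text
time_s: 14.98
eef_pos: [0.4989, -0.1289, 0.459]
eef_rot: [0.813, 0.405, 0.373, -0.188]
force: [-0.2, 0.8, -0.5]
width: 0.743
finger_force: 69.7
```

```bash
python3 - <<'E'
from kin import *; import cv2
c=cam('wrist'); s,M=st(); R,o=rackT(); p=np.load('p2.npy'); rl=p[3:]
I=c[0][:,:,::-1].copy(); g=np.radians(7)
# predicted return lane guides (top edge) and flare corners
P=[[0,k,.010] for k in(-.046,.046)]+[[x*np.cos(g),k,.010-x*np.sin(g)] for x in(.033,.1,.2,.302) for k in(-.038,.038)]
for X in P: cv2.drawMarker(I,tuple(int(v) for v in proj(c,o+R@(np.array(X)+rl))[0]),(0,255,255),cv2.MARKER_CROSS,8,1)
cv2.imwrite('pics/w5.png',I)
moves([[.035,-.036,.305],[.035,-.036,.290]])
E
```

```text
t 15.03 q [-0.49   0.174  1.755  0.921  1.227 -0.181] p [ 0.4984 -0.1298  0.4591] F [ 0.2 -0.7 -1.4] w 0.742 ff 69.7
ztool [ 0.456  0.607 -0.651] lean 49.4 az 53.1 x [0.394 0.519 0.759] y [ 0.798 -0.603 -0.003]
t 15.03 q [-0.49   0.174  1.755  0.921  1.227 -0.181] p [ 0.4984 -0.1298  0.4591] F [ 0.2 -0.7 -1.4] w 0.742 ff 69.7
ztool [ 0.456  0.607 -0.651] lean 49.4 az 53.1 x [0.394 0.519 0.759] y [ 0.798 -0.603 -0.003]
G in rack mm [ 34.1 -33.8 358.3]
tool in rack: x [0.651 0.028 0.759] y [ 0.046 -0.999 -0.003] z [ 0.758  0.037 -0.651]
to [ 0.035 -0.036  0.305] tool mm [-39.9   2.3  35.3] rail corners (d,along) [[-111.0, -53.0], [-89.0, -34.0]] q [-0.47  0.21  1.87  0.97  1.13 -0.3 ] cost 0.0
to [ 0.035 -0.036  0.29 ] tool mm [-11.4   0.    9.8] rail corners (d,along) [[-100.0, -43.0], [-77.0, -24.0]] q [-0.47  0.22  1.89  0.99  1.11 -0.34] cost 0.0
```

View pics/w5.png

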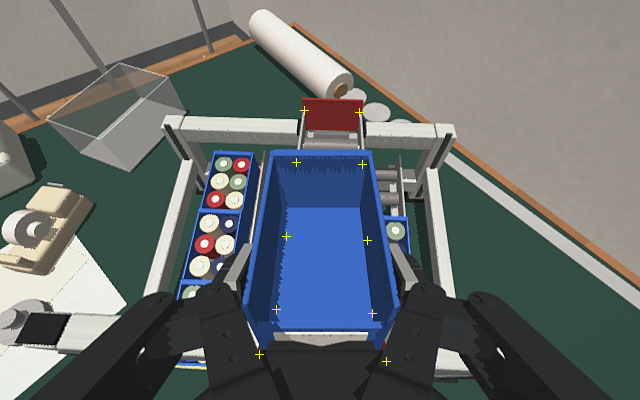

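The lane and end stop (303–363, about row 120) match the projected markers, and the bin is centred over the lane. Lowering it.

Emit:
{"method": "arm_command", "body": {"deltas": [[[-13,1,12],0],[[-13,1,12],0],[[-13,0,11],0],[[0,0,0],0]]}}

```text
time_s: 15.52
eef_pos: [0.5, -0.1317, 0.4058]
eef_rot: [0.815, 0.403, 0.373, -0.187]
force: [-0.8, -0.6, -0.4]
width: 0.743
finger_force: 69.7
```

Emit:
{"method": "arm_command", "body": {"deltas": [[[-3,0,3],0],[[-3,0,3],0],[[0,0,0],0]]}}

```text
time_s: 15.9
eef_pos: [0.5008, -0.1309, 0.3995]
eef_rot: [0.814, 0.404, 0.374, -0.185]
force: [0.2, -0.6, -0.9]
width: 0.738
finger_force: 69.7
```

```bash
python3 - <<'E'
from kin import *
moves([[.035,-.036,.290]])
E
```

```text
t 15.9 q [-0.49   0.226  1.848  0.972  1.137 -0.308] p [ 0.5008 -0.1309  0.3995] F [ 0.2 -0.6 -0.9] w 0.738 ff 69.7
ztool [ 0.46   0.604 -0.651] lean 49.4 az 52.7 x [0.394 0.518 0.759] y [ 0.796 -0.605  0.   ]
G in rack mm [ 34.8 -37.1 298.9]
tool in rack: x [0.65  0.028 0.759] y [ 0.042 -0.999  0.   ] z [ 0.759  0.032 -0.651]
to [ 0.035 -0.036  0.29 ] tool mm [-6.6 -1.1  5.9] rail corners (d,along) [[-100.0, -43.0], [-77.0, -24.0]] q [-0.47  0.22  1.9   0.99  1.1  -0.34] cost 0.0
```

Emit:
{"method": "arm_command", "body": {"deltas": [[[-1.5,0,1.3],0],[[-1.5,0,1.3],0],[[0,0,0],0]]}}

```text
time_s: 16.27
eef_pos: [0.5008, -0.1309, 0.3954]
eef_rot: [0.814, 0.404, 0.374, -0.186]
force: [-1.3, -0.0, -0.6]
width: 0.74
finger_force: 69.7
```

Emit:
{"method": "arm_command", "body": {"deltas": [[[-1.5,0,1.3],0],[[0,0,0],0]]}}

```text
time_s: 16.52
eef_pos: [0.5008, -0.1309, 0.3934]
eef_rot: [0.814, 0.404, 0.374, -0.186]
force: [-0.3, 0.3, -0.9]
width: 0.742
finger_force: 69.7
```

Emit:
{"method": "arm_command", "body": {"deltas": [[[-1.5,0,1.3],0],[[0,0,0],0]]}}

```text
time_s: 16.77
eef_pos: [0.5008, -0.1309, 0.3914]
eef_rot: [0.814, 0.403, 0.374, -0.186]
force: [0.1, -0.3, -1.5]
width: 0.743
finger_force: 69.7
```

Emit:
{"method": "arm_command", "body": {"deltas": [[[-1.1,0,1],0],[[0,0,0],0]]}}

```text
time_s: 17.02
eef_pos: [0.5008, -0.1309, 0.39]
eef_rot: [0.814, 0.404, 0.374, -0.186]
force: [-0.8, 0.6, -0.3]
width: 0.742
finger_force: 69.7
```

Emit:
{"method": "arm_command", "body": {"deltas": [[[-1.1,0,1],0],[[0,0,0],0]]}}

```text
time_s: 17.27
eef_pos: [0.5008, -0.1308, 0.3885]
eef_rot: [0.814, 0.404, 0.374, -0.186]
force: [0.0, -0.5, -1.7]
width: 0.741
finger_force: 69.7
```

Emit:
{"method": "arm_command", "body": {"deltas": [[[-1.1,0,1],0],[[0,0,0],0]]}}

```text
time_s: 17.52
eef_pos: [0.5009, -0.1308, 0.387]
eef_rot: [0.814, 0.404, 0.374, -0.186]
force: [0.6, -0.2, -1.3]
width: 0.74
finger_force: 69.7
```

Emit:
{"method": "arm_command", "body": {"deltas": [[[-1.1,0,1],0],[[0,0,0],0]]}}

```text
time_s: 17.77
eef_pos: [0.5009, -0.1308, 0.3855]
eef_rot: [0.814, 0.404, 0.374, -0.186]
force: [-0.4, -0.2, -1.0]
width: 0.74
finger_force: 69.7
```

Emit:
{"method": "arm_command", "body": {"deltas": [[[-1.1,0,1],0],[[0,0,0],0]]}}

```text
time_s: 18.02
eef_pos: [0.5011, -0.1307, 0.3844]
eef_rot: [0.814, 0.403, 0.375, -0.186]
force: [0.4, 0.4, 0.9]
width: 0.739
finger_force: 69.8
```

Emit:
{"method": "arm_command", "body": {"deltas": [[[-1.1,0,1],0],[[0,0,0],0]]}}

```text
time_s: 18.27
eef_pos: [0.5013, -0.1304, 0.3837]
eef_rot: [0.813, 0.403, 0.376, -0.186]
force: [0.0, 1.4, 4.9]
width: 0.744
finger_force: 70.0
```

Emit:
{"method": "arm_command", "body": {"deltas": [[[-1.1,0,1],0],[[0,0,0],0]]}}

```text
time_s: 18.52
eef_pos: [0.5015, -0.1302, 0.3831]
eef_rot: [0.813, 0.403, 0.377, -0.186]
force: [0.8, 2.8, 8.4]
width: 0.74
finger_force: 70.3
```

Emit:
{"method": "arm_command", "body": {"deltas": [[[-1.1,0,1],0],[[0,0,0],0]]}}

```text
time_s: 18.77
eef_pos: [0.5017, -0.1299, 0.3825]
eef_rot: [0.812, 0.403, 0.378, -0.187]
force: [0.5, 2.7, 11.9]
width: 0.734
finger_force: 70.5
```

```bash
python3 - <<'E'
from kin import *; import cv2
s,M,G,g=where(); c=cam('wrist'); rim(c,M,G,(21.8,46.8),(-4,-7,-10,-13))
a=c[0][:,:,::-1]; cv2.imwrite('pics/w6.png',cv2.resize(a[90:400,200:450],(480,595),interpolation=cv2.INTER_CUBIC))
E
```

```text
t 18.77 q [-0.489  0.244  1.874  0.998  1.113 -0.353] p [ 0.5017 -0.1299  0.3825] F [ 0.5  2.7 11.9] w 0.734 ff 70.5
ztool [ 0.463  0.608 -0.645] lean 49.8 az 52.7 x [0.39  0.514 0.764] y [ 0.796 -0.605  0.001]
G in rack mm [ 37.  -37.2 282.7]
pitch -4 [[269.0, 143.9], [372.6, 143.9]]
pitch -7 [[270.0, 148.4], [371.6, 148.4]]
pitch -10 [[270.9, 153.0], [370.7, 153.0]]
pitch -13 [[271.7, 157.7], [369.8, 157.6]]
```

View pics/w6.png

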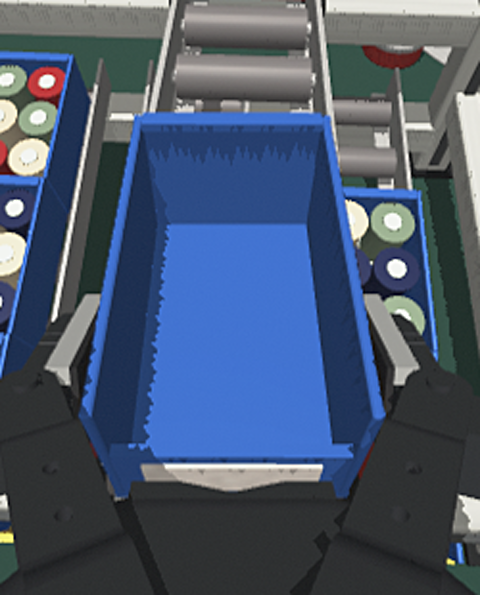

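The bin is on the rollers between the guides: rear rim at about (270–371,151), pitch about −9°, contact force 12 N. I'll ease the load a little, then release.

Emit:
{"method": "arm_command", "body": {"deltas": [[[1.1,0,-1],0],[[0,0,0],0]]}}

```text
time_s: 19.08
eef_pos: [0.5014, -0.1302, 0.3832]
eef_rot: [0.813, 0.403, 0.377, -0.186]
force: [-0.2, 2.1, 8.0]
width: 0.744
finger_force: 70.4
```

Emit:
{"method": "arm_command", "body": {"deltas": [[[0,0,0],0],[[0,0,0],0],[[0,0,0],0],[[0,0,0],0]], "gripper": 100}}

```text
time_s: 19.58
eef_pos: [0.501, -0.1307, 0.3809]
eef_rot: [0.814, 0.403, 0.374, -0.186]
force: [0.2, 0.6, 0.5]
width: 1.0
finger_force: 0.0
```

```bash
python3 - <<'E'
from kin import *; import cv2
s,M,G,g=where(); c=cam('wrist'); R,o=rackT(); p=np.load('p2.npy')
cv2.imwrite('pics/w7.png',c[0][:,:,::-1])
r=finder.landmark_of('empty_bin','wrist'); print([(np.round(np.array(q['location'])*[640,400]).tolist(),round(q['conf'],2)) for q in r[:3]])
gg=np.radians(7)
for d in (.05,.1,.15,.2,.252): print(d,proj(c,o+R@(p[3:]+[d*np.cos(gg),0,-d*np.sin(gg)])).round(0).tolist())
E
```

```text
t 19.57 q [-0.489  0.245  1.875  0.99   1.111 -0.35 ] p [ 0.501  -0.1307  0.3809] F [0.2 0.6 0.5] w 1.0 ff 0.0
ztool [ 0.46   0.604 -0.651] lean 49.4 az 52.7 x [0.394 0.518 0.759] y [ 0.796 -0.606 -0.   ]
G in rack mm [ 35.1 -37.1 280.2]
[([322.0, 206.0], 0.83), ([323.0, 264.0], 0.19)]
0.05 [[320.0, 262.0]]
0.1 [[323.0, 201.0]]
0.15 [[325.0, 154.0]]
0.2 [[327.0, 119.0]]
0.252 [[328.0, 89.0]]
```

View pics/w7.png

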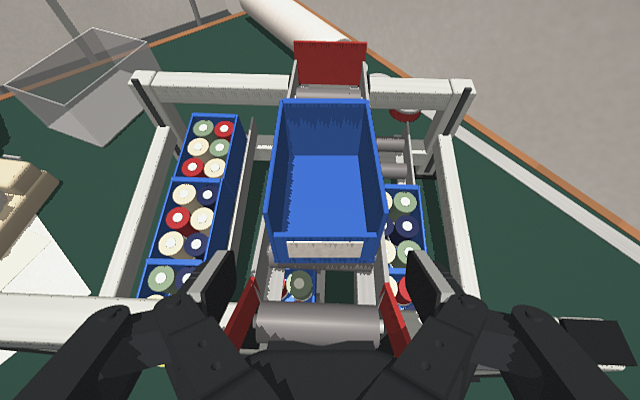

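The bin is upright and rolling back between the guides, now at about (322,206). Backing off and letting it settle.

Emit:
{"method": "arm_command", "body": {"deltas": [[[10,0,-10],0],[[10,0,-20],0],[[10,0,-35],0],[[10,0,-40],0],[[10,0,-40],0],[[0,0,0],0],[[0,0,0],0],[[0,0,0],0],[[0,0,0],0],[[0,0,0],0]]}}

```text
time_s: 20.92
eef_pos: [0.4542, -0.1922, 0.5131]
eef_rot: [0.814, 0.404, 0.374, -0.186]
force: [-0.6, -0.2, -0.0]
width: 1.005
finger_force: 0.0
```

```bash
python3 - <<'E'
from kin import *
gg=np.radians(7)
where(); R,o=rackT(); p=np.load('p2.npy')
for n in ('wrist','top'):
    c=cam(n)
    for t in ('empty_bin','front_a'):
        print(n,t,[(np.round(np.array(q['location'])*[640,400]).tolist(),round(q['conf'],2)) for q in finder.landmark_of(t,n)[:4]])
    print('exp empty',proj(c,o+R@(p[3:]+[.252*np.cos(gg),0,-.252*np.sin(gg)])).round(0).tolist(),'exp fronts',proj(c,np.array([o+R@np.array([.05,k,.056]) for k in(.12,0,-.12)])).round(0).tolist())
    import cv2; cv2.imwrite(f'pics/{n}9.png',c[0][:,:,::-1])
    if n=='top': a=c[0].astype(int)
b=cv2.imread('pics/top1.png')[:,:,::-1].astype(int)
# changes at table objects (tape, box, weight) between the start view and now
for nm,(u,v) in {'weight':(462,253),'box':(182,195),'tape':(236,260)}.items(): print(nm,np.abs(a-b)[v-15:v+15,u-15:u+15].mean().round(1))
E
```

```text
t 20.93 q [-0.649  0.132  1.669  0.875  1.422 -0.175] p [ 0.4542 -0.1922  0.5131] F [-0.6 -0.2 -0. ] w 1.005 ff 0.0
ztool [ 0.459  0.605 -0.651] lean 49.4 az 52.8 x [0.394 0.518 0.759] y [ 0.796 -0.605 -0.001]
G in rack mm [-42.  -40.2 412.4]
wrist empty_bin [([325.0, 129.0], 0.79), ([239.0, 221.0], 0.17)]
wrist front_a [([231.0, 284.0], 0.88), ([370.0, 285.0], 0.84)]
exp empty [[326.0, 128.0]] exp fronts [[229.0, 281.0], [299.0, 284.0], [371.0, 287.0]]
top empty_bin [([314.0, 118.0], 0.92)]
top front_a [([333.0, 207.0], 0.83), ([379.0, 150.0], 0.83)]
exp empty [[312.0, 119.0]] exp fronts [[332.0, 207.0], [355.0, 178.0], [378.0, 150.0]]
weight 0.3
box 0.6
tape 43.8
```

```bash
python3 - <<'E'
from kin import *
import cv2
for n in ('top','side'):
    c=cam(n)
    for t in ('tape_dispenser','next_c','empty_bin'):
        print(n,t,[(np.round(np.array(q['location'])*[640,400]).tolist(),round(q['conf'],2)) for q in finder.landmark_of(t,n)[:6]])
    if n=='top':
        a=c[0].astype(int); b=cv2.imread('pics/top0.png')[:,:,::-1].astype(int); print(np.abs(a-b)[250:272,228:250].mean())
        R,o=rackT(); print('middle lane colour profile (spool/blue) along x'); 
        for x in (.0,.04,.055,.07,.09,.12,.15,.18,.21):
            u=proj(c,o+R@np.array([x,.02,.10+.12*x]))[0].round().astype(int); print(x,a[u[1],u[0]].tolist(),b[u[1],u[0]].tolist())
where()
E
```

```text
top tape_dispenser [([237.0, 255.0], 0.75)]
top next_c [([352.0, 174.0], 0.86), ([309.0, 185.0], 0.72), ([351.0, 129.0], 0.6)]
top empty_bin [([310.0, 118.0], 0.87), ([381.0, 149.0], 0.19)]
43.40633608815427
middle lane colour profile (spool/blue) along x
0.0 [209, 216, 205] [211, 218, 207]
0.04 [142, 136, 118] [34, 61, 111]
0.055 [232, 239, 218] [88, 140, 225]
0.07 [205, 100, 102] [89, 141, 226]
0.09 [142, 108, 163] [90, 141, 226]
0.12 [138, 133, 129] [193, 210, 191]
0.15 [74, 78, 73] [230, 236, 222]
0.18 [45, 71, 59] [227, 182, 188]
0.21 [132, 128, 124] [133, 129, 125]
side tape_dispenser [([230.0, 286.0], 0.61)]
side next_c [([306.0, 218.0], 0.84), ([343.0, 181.0], 0.58)]
side empty_bin [([304.0, 154.0], 0.94)]
t 21.62 q [-0.65   0.131  1.669  0.875  1.422 -0.175] p [ 0.454  -0.1924  0.5136] F [-0.1  0.2 -0.4] w 0.996 ff 0.0
ztool [ 0.46   0.604 -0.651] lean 49.4 az 52.7 x [0.394 0.518 0.759] y [ 0.796 -0.605  0.   ]
G in rack mm [-42.3 -40.4 412.9]
```

```bash
python3 -c "
from workcell import workorder; print(workorder.hand_in())"
```

```text
the job is handed in; nothing more can be done
None
```

I lifted the empty middle bin out over its stop and set it on the return lane, where it rolled to the back stop. The full bin behind it rolled down to the front, the other two front bins are still in place, and the job was handed in after about 22 s with nothing else touched.

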